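Hook the fallen rack strip out from under the machine guard and refit it

ROBOT

A 6-joint arm with a two-finger parallel gripper is mounted at the origin on the work surface. World frame = base frame: x ahead of the robot, y to its left, z up, the work surface at z = 0. Lengths are in m, angles in degrees, forces in N, time in s.
With the tool pointing down it reaches from about 0.25 to 0.725 m from the base axis. Payload 9.7 kg.
Tool frame: the origin (TCP) lies at the very end of the fingers, on their centre line; the grasp point (between the pads) lies 19 mm behind it; z points along the fingers, y is the line along which they close (so a half turn about z gives the same grasp; the last joint's range is limited). The gripper opens to 85 mm and grips with 20 to 120 N. Pads are 22 mm wide; open, the fingers measure 114 mm over their backs; the gripper's body (76 mm by 85 mm) begins 54 mm behind the grasp point. The pads swing forward as they close: fully open they stand 13 mm farther back than shut.
Start: joints at [-76.891, 4.979, 10.078, 95.1, 0, 90], TCP at [0.125, -0.536, 0.231] pointing down, gripper open.
Joint ranges: [-179.16, 179.16], [-48.56, 103.87], [-65.8, 70.77], [-126.05, 130.52], [-82.76, 87.17], [-180, 180]. Speed limits (degrees/s): [127.2, 127.2, 147.25, 180, 180, 180].

INTERFACE

Orientations are given as [roll, pitch, yaw] about the fixed x, y, z axes, in that order (R = Rz(yaw) Ry(pitch) Rx(roll)).
In Python, from workcell import telemetry, optics, workorder gives the robot as it stands.
- The arm moves only by the shell command python3 -m handwheel 'ROWS' [FORCE]. ROWS is JSON, a list of rows, each an object of numbers: "tx", "ty", "tz": the shift along the tool's x, y, z in m; "ax", "ay", "az": the turn, a rotation vector about the tool's x, y, z in degrees; "jaw": the gripper command: -1 is shut, 1 is fully open, values between are in proportion. A call has exactly 10 rows; each row shifts and turns the commanded pose from where the row before left it, along the tool's axes as they then stand; what a row does not reach is not made up. A row lasts 1/8 s, in which the tool goes at most 62.5 mm and 10.7 degrees, less where a joint would pass 70% of its speed; a pose out of reach is approached as far as the arm can. A call is refused whole if a number of a shift passes 0.0625 or a number of a turn 10.7, either way. A call with a gripper value outside its range is refused whole. The fingers move at their own pace and stop on an object; FORCE is the grip in N (left out, the last holds). Time passes only in rows, so rows that do not move let the fingers close, or fill a call up. It gives the time, the measured TCP pose, the force, the opening and the grip force at its end, in the units of the state.
- telemetry.get_obs(): the state, without advancing time (a new reading comes with each control period).
- optics.camera(name): name is "scene" or "top"; returns a dict with "color" (384x512x3 uint8, red, green, blue), "K" (3x3 intrinsics, pixels), "k1" (the pictures are not rectified: a ray, as slopes to the right and down, at radius r is drawn at 1 + k1 r^2 times it, then the intrinsics apply), "extrinsics" (4x4, takes a point from camera to world coordinates). Camera axes: x right, y down, z forward; pixel columns grow to the right and rows downward; lengths in m; the calibration is good to about 2 mm. A picture is of the moment at which its call begins. There is no depth.
- workorder.job_done(): hands the job in; it is judged then, once.
The state is a dict: "time": time; "q": joint angles; "qd": joint speeds; "joint_efforts": joint torques, N m; "ee_pos": TCP position; "tcp_rot": TCP orientation; "wrist_force": force on the tool from outside, world axes, zero at the start; "torque": the same for the moment, N m; "opening": finger opening in m; "grasp_force": force on a finger pad.
Only numpy, scipy, OpenCV 4.12 (cv2) and the standard library are available. Lean on these libraries where they do the work, as an engineer would, in place of code of your own. Each camera call takes 0.05 s, during which the arm holds its last target. There are 200 camera calls.

TASK

The toothed divider strip of the turning-tool rack has fallen under the machine's fixed yellow-barred guard: put the hooked rod's tip down through the strip's red pull eye and draw the strip right out onto the open bench, not touching the strip by hand while it is under the guard and not knocking the guard. Lay the rod back in its wooden rest, then pick the strip up by its knob and press it fully home in the slotted rail, feeling for the slots so that every tooth is in its own slot, and let go. Leave the block, the tin and the faceplate where they are.

Things in the scene. Friction and masses are not known exactly. Their poses are not given: they have to be found in the camera images.
- guard: Fixed hood on a blue motor, clear 5 mm walls, roof of yellow 6 mm bars (along y, gaps 31 mm): 190 (x) by 240 (y) by 131 mm high, roof underside 125 mm up. Open only at its +y end, 120 mm from the origin, where corner posts leave a mouth 166 mm wide. A pulley sticks 21 mm in from the -y end, over 70 mm above the bench. Origin: centre of its footprint on the bench.
- strip_grip (a point): Centre of the brown wooden knob at the middle of the loose toothed strip (about 250 g), 49 mm above the teeth's underside. Knob 50 mm long (x), 20 wide (y), 30 high, top at 64 mm. Under it a bar 120 x 24 mm, its underside 20 and top 34 mm above the teeth's underside. The strip stands on its teeth, z up; x runs along it to the pull eye.
- strip_foot (a point): Centre of the underside of the strip's middle tooth, straight below the knob's centre. Five teeth hang from the bar, spaced 26 mm along x, each 10 mm (x) by 22 mm (y) and 20 mm long.
- strip_eye (a point): Centre of the opening of the red pull eye, a flat loop on the strip's +x end, 73 mm along x from the knob's centre. Opening 28 mm (x) by 24 mm (y), frame 8 mm wide, 22 to 32 mm above the teeth's underside, outer end 96 mm from the knob's centre. At the start it points roughly to the guard's mouth, 40 to 75 mm inside it.
- hook_grip (a point): Centre of the hooked rod's orange handle, 90 (x) by 22 by 22 mm. From its +x end a steel rod 8 mm thick runs on along x, then turns straight down (-z) 155 mm from this point. About 200 g, balancing 17 mm ahead of this point. At the start it lies level in the rest, hook hanging down.
- hook_tip (a point): Lowest end of the rod's down-turned tip: 155 mm along x and 44 mm below (z) the handle's centre.
- rest_seat (a point): Where the handle's centre belongs in the fixed wooden rest, 60 mm above the bench. Two notched posts 8 mm thick stand 34 mm either side along x (the rod's direction at the start), with 60 mm between them for the fingers; notches about 29 mm wide, floor 49 and cheeks' tops 67 mm above the bench. Base 100 x 56 x 8 mm.
- rail_top (a point): Centre of the rail, at the height of the top face, 32 mm above the bench. In its fixed dark frame (178 x 66 mm) sits a stiff plywood slot block 140 (x) by 46 mm that may stand up to 10 mm off this centre either way along x (unmeasured: feel for it). Five slots, 26 mm apart along x, 13.5 (x) by 25.5 mm, 22 deep, bevelled 2 mm. Home: bar rests on the block, knob centre 29 mm above this point, either way round.
- blank: Loose reddish wood block 110 x 80 x 50 mm, a bystander; origin at the centre of its underside.
- wax: Loose tin 70 mm across and 70 mm high, a bystander; origin at the centre of its underside.
- faceplate: Loose steel lathe faceplate 100 mm across, 34 mm high, a bystander; origin at the centre of its underside.
Things that resemble listed ones, but are neither listed nor needed, are in the scene too. What is shaped like the part that bears rest_seat but blue, green or purple is not meant.

How it is judged:
By the outcome, as a careful person would: the job done as asked, in the order asked, and still so for the second after the job is handed in, with the robot touching nothing.
It also fails if it takes over 67 s, if anything falls off the work surface, if the arm or the gripper's body presses on something with over 40 N, if the wrist force passes 120 N, or if a joint passes its speed limit or range.

## Working session

There is one attempt and no reset: what is moved stays moved. The work goes in short steps, Python scripts to look and compute and a shell command to move; the robot and the scene stay as the last step left them, time stands still between calls to the robot, and variables do not carry over. Pictures are saved under pics/ and viewed, at most 10 in all, crops included, and the job is handed in when it is done.

```bash
ls; mkdir -p pics
python3 - <<'E'
from workcell import telemetry, optics
import cv2,numpy as np
print(telemetry.get_obs())
for n in ("scene","top"):
    c=optics.camera(n); cv2.imwrite(f"pics/{n}0.png",c["color"][:,:,::-1]); np.savez(f"{n}0.npz",**c)
    print(n,c["K"],c["k1"],c["extrinsics"])
E
```

```text
pics
{'time': 0.0, 'q': array([-7.68921017e+01,  5.01380153e+00,  1.00358943e+01,  9.50991697e+01,
        7.87071201e-04,  9.00017572e+01]), 'qd': array([-0.01661208,  0.05372157, -0.15921535, -0.07642939, -0.08018668,
       -0.00341596]), 'joint_efforts': array([ 9.82831298e-04, -5.20386314e+01,  4.64804113e+01,  1.60882669e-02,
        1.34305305e-04,  1.10084767e-05]), 'ee_pos': array([ 0.12468725, -0.53545986,  0.23057004]), 'tcp_rot': array([-1.79922923e+02, -7.84706601e-04,  1.31061400e+01]), 'wrist_force': array([-0.32062263, -0.2640582 , -0.97791995]), 'torque': array([0.04375352, 0.04372209, 0.00211505]), 'grasp_force': 0.0, 'opening': 0.08519688459791593}
scene [[396.1859006    0.         252.47653817]
 [  0.         396.1859006  197.19994925]
 [  0.           0.           1.        ]] -0.0057300262945978375 [[-0.28101665  0.83020412 -0.48144653  1.11508873]
 [ 0.95966614  0.23869773 -0.14854053  0.25009181]
 [-0.00839877 -0.5037703  -0.86379682  1.11834744]
 [ 0.          0.          0.          1.        ]]
top [[449.04262735   0.         256.21487474]
 [  0.         449.04262735 199.398805  ]
 [  0.           0.           1.        ]] -0.12198743232296308 [[ 0.00504653 -0.99780413  0.06604135  0.43335284]
 [-0.99996378 -0.00548806 -0.00650587  0.09173405]
 [ 0.00685402 -0.06600613 -0.99779568  1.50806008]
 [ 0.          0.          0.          1.        ]]
```

Run:
```python
import cv2
for n in ("scene","top"):
    i=cv2.imread(f"pics/{n}0.png"); cv2.imwrite(f"pics/{n}0b.png",cv2.resize(i,(800,600),interpolation=cv2.INTER_CUBIC))
```

```text
(no output)
```

View pics/scene0b.png

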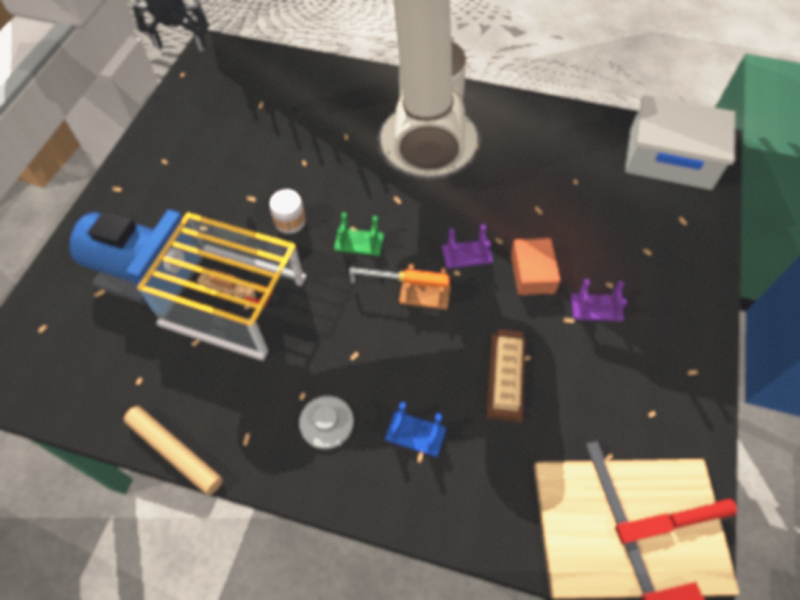

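View pics/top0b.png

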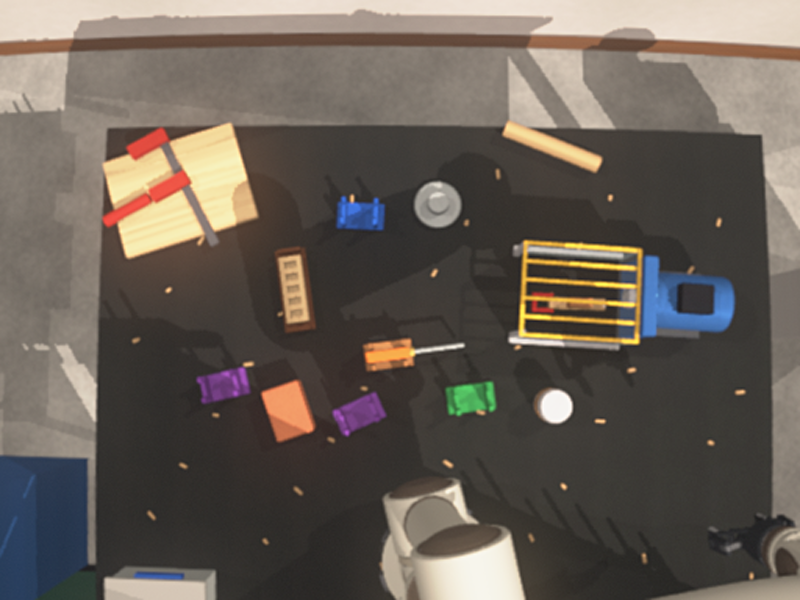

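```bash
cat > h.py <<'E'
import numpy as np,cv2
def load(n): return dict(np.load(f"{n}.npz"))
def ray(c,u,v):
    K,k1,T=c["K"],float(c["k1"]),c["extrinsics"]
    d=np.array([(u-K[0,2])/K[0,0],(v-K[1,2])/K[1,1]]); s=d.copy()
    for _ in range(20): s=d/(1+k1*(s@s))
    return T[:3,3],T[:3,:3]@np.array([s[0],s[1],1])
def plane(c,u,v,z):
    o,d=ray(c,u,v); return o+d*(z-o[2])/d[2]
def proj(c,p):
    T=c["extrinsics"]; q=T[:3,:3].T@(np.array(p)-T[:3,3]); s=q[:2]/q[2]
    s=s*(1+float(c["k1"])*(s@s)); return s*c["K"][0,0]+c["K"][:2,2]
def snap(n,tag):
    from workcell import optics
    c=optics.camera(n); np.savez(tag,**c); return c
def blobs(c,lo,hi,amin=15):
    m=cv2.inRange(cv2.cvtColor(c["color"],cv2.COLOR_RGB2HSV),lo,hi)
    n,l,s,ce=cv2.connectedComponentsWithStats(m)
    return [(tuple(int(x) for x in s[i]),ce[i].round(1),l==i) for i in range(1,n) if s[i,4]>=amin]
E
python3 - <<'E'
from h import *
t=load("top0")["color"][...,::-1];s=load("scene0")["color"][...,::-1]
a=cv2.resize(t[145:245,165:425],None,fx=3,fy=3,interpolation=cv2.INTER_CUBIC)
b=cv2.resize(s[135:235,85:345],None,fx=3,fy=3,interpolation=cv2.INTER_CUBIC)
cv2.imwrite("pics/crop1.png",np.vstack([a,b]))
for n in("top0","scene0"):
    c=load(n)
    print(n)
    for nm,lo,hi in (("orange/wood",(5,100,90),(20,255,255)),("red",(0,150,60),(4,255,255)),("yellow",(21,150,80),(32,255,255)),("redhi",(172,120,60),(179,255,255)),("pale",(10,40,120),(25,130,255))):
        print(nm,[(b[0],b[1].tolist()) for b in blobs(c,lo,hi,20)])
E
```

```text
top0
orange/wood [((0, 22, 512, 17, 3065), [263.7, 27.7]), ((321, 77, 65, 34, 508), [353.7, 93.9]), ((133, 79, 33, 70, 481), [154.1, 125.3]), ((108, 80, 35, 39, 125), [119.9, 92.8]), ((67, 94, 45, 41, 383), [87.4, 114.5]), ((70, 121, 61, 45, 274), [100.4, 148.2]), ((332, 153, 80, 68, 1142), [367.9, 181.8]), ((364, 155, 39, 4, 45), [384.4, 156.3]), ((176, 158, 26, 54, 944), [188.3, 185.3]), ((380, 168, 21, 2, 22), [390.0, 168.5]), ((384, 180, 20, 2, 22), [393.6, 180.5]), ((351, 202, 47, 6, 173), [374.4, 204.5]), ((358, 213, 41, 7, 135), [378.1, 216.2]), ((232, 216, 34, 22, 575), [248.3, 226.6]), ((155, 231, 8, 4, 21), [158.8, 232.7]), ((167, 243, 35, 40, 967), [184.3, 262.3]), ((470, 249, 7, 4, 21), [473.0, 250.6]), ((380, 268, 8, 3, 20), [383.5, 269.0]), ((283, 294, 7, 5, 21), [286.1, 296.2])]
red [((81, 82, 28, 20, 270), [94.1, 91.1]), ((66, 109, 55, 36, 447), [94.2, 126.5]), ((341, 187, 14, 2, 25), [346.8, 187.6]), ((340, 193, 15, 7, 56), [345.2, 197.1])]
yellow [((361, 155, 48, 6, 119), [383.6, 158.0]), ((364, 167, 42, 6, 103), [384.3, 169.6]), ((380, 180, 27, 4, 54), [392.8, 182.
[... 2475 characters left out ...]
, 149, 20, 10, 38), [120.2, 153.1]), ((105, 157, 18, 12, 46), [111.9, 163.0]), ((87, 159, 18, 28, 32), [94.2, 174.1]), ((128, 159, 51, 16, 76), [156.1, 167.1]), ((99, 167, 25, 12, 52), [109.6, 171.9]), ((126, 175, 37, 15, 169), [144.5, 183.7]), ((93, 176, 13, 11, 22), [97.9, 181.7]), ((94, 187, 19, 7, 20), [103.4, 190.2]), ((361, 203, 7, 4, 23), [363.7, 204.5]), ((24, 208, 6, 5, 20), [26.8, 209.9]), ((315, 215, 20, 49, 858), [324.7, 238.9]), ((224, 225, 6, 6, 23), [226.4, 227.4]), ((79, 260, 63, 58, 1115), [110.3, 287.7]), ((267, 290, 4, 6, 21), [268.4, 292.4]), ((386, 290, 72, 44, 1647), [422.2, 311.9]), ((342, 294, 70, 90, 3110), [372.9, 345.7]), ((407, 332, 67, 50, 2231), [442.0, 357.8])]
```

View pics/crop1.png

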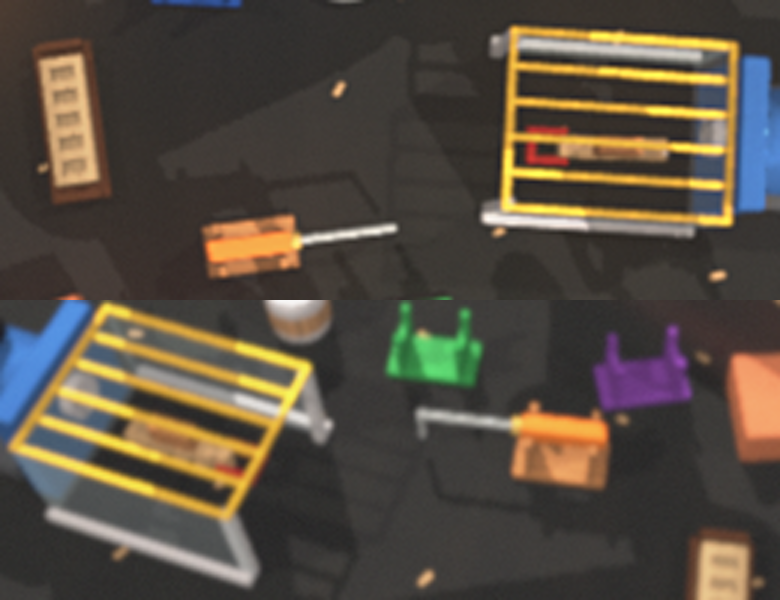

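Run:
```python
from h import *
T=load("top0");S=load("scene0")
def C(x,y,z): 
    return (plane(T,(x+.5)/3-.5+165,(y+.5)/3-.5+145,z)*1000).round(1)
print("guard roof",[C(*p,.131).tolist() for p in((509,28),(738,42),(732,222),(505,209))])
print("eye corners",[C(*p,.032).tolist() for p in((527,127),(567,127),(567,164),(527,164))])
print("bar",[C(*p,.034).tolist() for p in((558,138),(668,138),(668,160),(558,158))])
print("rod end",C(395,229,.060),"rod start",C(298,240,.06))
print("frame",[C(*p,.032).tolist() for p in((35,43),(89,40),(109,195),(55,202))])
for c,n,x,z in((T,"top",0,0),(S,"scene",0,0)):
    for b in blobs(c,(9,190,180),(20,255,255),60):
        if 225<b[1][0]<300 and 160<b[1][1]<240:
            r=cv2.minAreaRect(np.argwhere(b[2])[:,::-1].astype(np.float32)); print(n,"handle",b[0],b[1],r, (plane(c,*r[0],.071)*1000).round(1), (plane(c,*r[0],.060)*1000).round(1))
# rail block
H=cv2.cvtColor(T["color"],cv2.COLOR_RGB2HSV)
print("pale row", [H[y,188].tolist() for y in range(156,216,2)])
for b in blobs(T,(10,40,120),(25,160,255),300):
    if 170<b[1][0]<205: 
        r=cv2.minAreaRect(np.argwhere(b[2])[:,::-1].astype(np.float32));print("block",r,(plane(T,*r[0],.032)*1000).round(1))
        bx=cv2.boxPoints(r);print([(plane(T,*p,.032)*1000).round(1).tolist() for p in bx])
for b in blobs(S,(10,40,120),(25,160,255),300):
    if 310<b[1][0]<340: 
        r=cv2.minAreaRect(np.argwhere(b[2])[:,::-1].astype(np.float32));print("blockS",r,(plane(S,*r[0],.032)*1000).round(1))
```

```text
guard roof [[667.5, -159.8, 131.0], [655.8, -403.1, 131.0], [466.9, -392.9, 131.0], [479.7, -154.1, 131.0]]
eye corners [[573.8, -196.9, 32.0], [574.1, -241.7, 32.0], [533.0, -241.3, 32.0], [532.8, -196.6, 32.0]]
bar [[561.7, -231.1, 34.0], [562.5, -355.2, 34.0], [538.0, -354.8, 34.0], [539.5, -230.8, 34.0]]
rod end [460.  -47.6  60. ] rod start [447.8  56.8  60. ]
frame [[664.3, 348.5, 32.0], [667.8, 288.4, 32.0], [496.2, 263.8, 32.0], [488.1, 323.2, 32.0]]
scene handle (260, 177, 27, 7, 72) [273.8 180.5] ((273.09527587890625, 180.47711181640625), (5.957134246826172, 26.057659149169922), 87.79740142822266) [455.2 115.1  71. ] [448.3 113.7  60. ]
pale row [[12, 45, 57], [10, 122, 96], [10, 127, 90], [12, 122, 94], [16, 111, 226], [16, 110, 204], [16, 107, 165], [16, 108, 194], [17, 107, 223], [16, 109, 192], [16, 107, 174], [16, 109, 191], [17, 107, 224], [16, 109, 191], [16, 108, 177], [16, 108, 189], [17, 107, 223], [16, 110, 179], [16, 107, 174], [16, 109, 190], [17, 108, 225], [15, 109, 178], [16, 108, 173], [16, 109, 204], [16, 108, 225], [15, 110, 150], [10, 136, 92], [11, 141, 105], [9, 103, 67], [12, 49, 52]]
block ((187.53672790527344, 184.5643310546875), (43.41657257080078, 15.765334129333496), 82.09283447265625) [579.  309.6  32. ]
[[647.0, 346.8, 32.0], [654.4, 294.8, 32.0], [511.6, 272.8, 32.0], [504.1, 324.4, 32.0]]
block ((183.75, 262.75), (31.622774124145508, 23.084627151489258), 71.56504821777344) [321.6 318.7  32. ]
[[358.2, 371.8, 32.0], [382.8, 299.7, 32.0], [285.0, 265.9, 32.0], [260.4, 337.7, 32.0]]
blockS ((324.64459228515625, 238.88577270507812), (18.225427627563477, 47.92168426513672), 2.2906100749969482) [588.4 310.9  32. ]
```

Run:
```python
from h import *
from scipy.optimize import least_squares
T=load("top0");S=load("scene0")
ct=lambda x,y:((x+.5)/3-.5+165,(y+.5)/3-.5+145)
cs=lambda x,y:((x+.5)/3-.5+85,(y-300+.5)/3-.5+135)
print("handle",plane(T,*ct(251.5,246),.071)*1000,[plane(T,*ct(*p),.071)*1000 for p in((205,250),(298,241))])
def tri(a,b):
    o,d=ray(T,*a);o2,d2=ray(S,*b)
    A=np.c_[d,-d2];k=np.linalg.lstsq(A,o2-o,rcond=None)[0]
    p,q=o+k[0]*d,o2+k[1]*d2; return ((p+q)*500).round(1),(1000*np.linalg.norm(p-q)).round(1)
print("elbow",tri(ct(395,229),cs(419,412)))
print("mouth roof corners",tri(ct(509,28),cs(232,513)),tri(ct(505,209),cs(310,367)),tri(ct(738,42),cs(16,446)),tri(ct(732,222),cs(108,309)))
sc=lambda p:[((proj(T,p)+.5-[165,145])*3-.5).round(),((proj(S,p)+.5-[85,135])*3-.5+[0,300]).round()]
for n,p in(("handle top ctr",(.4415,.1104,.071)),("tip",(.4595,-.0436,.016)),("elbow",(.4595,-.0436,.06)),("eye",(.5525,-.220,.032)),("eye outer",(.5525,-.197,.032)),("knob top",(.5505,-.293,.064))): print(n,*sc(p))
# wood vs handle in top
H=cv2.cvtColor(T["color"],cv2.COLOR_RGB2HSV)
for y in range(216,240,2): print(y,[H[y,x,:].tolist() for x in (238,244,250,256,262)])
```

```text
handle [441.00344594 106.57786809  71.        ] [array([436.46977491, 156.08269174,  71.        ]), array([446.57852651,  57.0604283 ,  71.        ])]
elbow (array([459.8, -46.6,  58.9]), np.float64(2.2))
mouth roof corners (array([ 666.2, -158.1,  137.5]), np.float64(1.1)) (array([ 479.4, -153.7,  126. ]), np.float64(2.8)) (array([ 653.7, -398.7,  132.5]), np.float64(8.0)) (array([ 465.8, -392.3,  123.1]), np.float64(6.8))
handle top ctr [248. 246.] [564. 426.]
tip [388. 230.] [423. 434.]
elbow [391. 229.] [421. 412.]
eye [548. 146.] [240. 458.]
eye outer [527. 146.] [260. 463.]
knob top [620. 146.] [171. 424.]
216 [[10, 46, 67], [11, 45, 63], [10, 43, 53], [11, 94, 73], [12, 115, 109]]
218 [[9, 70, 62], [12, 125, 104], [13, 138, 133], [12, 150, 192], [12, 153, 219]]
220 [[12, 149, 207], [13, 150, 236], [12, 153, 205], [12, 145, 160], [12, 150, 200]]
222 [[12, 150, 192], [13, 150, 225], [12, 154, 220], [10, 184, 220], [14, 156, 201]]
224 [[10, 174, 191], [12, 181, 239], [16, 178, 249], [17, 176, 249], [19, 157, 240]]
226 [[16, 180, 250], [17, 176, 247], [17, 176, 247], [17, 176, 247], [23, 150, 247]]
228 [[17, 177, 247], [17, 176, 247], [17, 175, 248], [16, 179, 251], [14, 165, 240]]
230 [[17, 176, 249], [15, 177, 250], [11, 186, 221], [11, 157, 162], [13, 148, 227]]
232 [[10, 177, 195], [12, 150, 196], [12, 143, 143], [12, 145, 137], [12, 152, 213]]
234 [[12, 149, 194], [12, 151, 203], [12, 147, 168], [12, 131, 111], [12, 125, 90]]
236 [[12, 152, 185], [12, 128, 129], [12, 90, 71], [10, 44, 52], [12, 60, 55]]
238 [[6, 50, 51], [6, 46, 55], [11, 48, 59], [12, 60, 55], [9, 57, 58]]
```

```bash
cat > plan.py <<'E'
# prints tool-axis shifts per row for straight world motion with constant yaw rate (tool down)
import numpy as np,sys
from scipy.spatial.transform import Rotation as R
from workcell import telemetry
x,y,z,yaw,n=map(float,sys.argv[1:6]); n=int(n)
o=telemetry.get_obs(); p=o["ee_pos"]; r=R.from_euler("xyz",o["tcp_rot"],degrees=True)
w=yaw-o["tcp_rot"][2]; d=(np.array([x,y,z])-p)/n
print("t",round(o["time"],2),"p",(p*1000).round(1),"rot",o["tcp_rot"].round(2),"F",o["wrist_force"].round(1),"M",o["torque"].round(2),"open",round(o["opening"],4),"gf",round(float(o["grasp_force"]),1))
print("rotvec tool to down:",(r.inv()*R.from_euler("xyz",[180,0,yaw],degrees=True)).as_rotvec(degrees=True).round(2), "per row az",round(-w/n,3))
for i in range(n):
    print(((R.from_euler("z",w*i/n,degrees=True)*r).inv().apply(d)).round(4).tolist())
    if abs(w)<1.5: break
E
python3 plan.py .4415 .1095 .14 96.5 16
```

```text
t 0.1 p [ 124.7 -535.5  230.6] rot [-179.93    0.     13.11] F [-0.5  0.3  0.6] M [-0.01 -0.01 -0.01] open 0.0852 gf 0.0
rotvec tool to down: [-6.000e-02 -5.000e-02 -8.339e+01] per row az -5.212
[0.0284, -0.0348, 0.0057]
[0.0315, -0.032, 0.0057]
[0.0342, -0.029, 0.0057]
[0.0367, -0.0258, 0.0057]
[0.0389, -0.0224, 0.0057]
[0.0408, -0.0187, 0.0057]
[0.0423, -0.015, 0.0057]
[0.0435, -0.011, 0.0057]
[0.0444, -0.007, 0.0057]
[0.0448, -0.003, 0.0057]
[0.0449, 0.0011, 0.0057]
[0.0446, 0.0052, 0.0057]
[0.044, 0.0092, 0.0057]
[0.0429, 0.0132, 0.0056]
[0.0416, 0.017, 0.0056]
[0.0399, 0.0207, 0.0056]
```

```bash
python3 -m handwheel '[{"tx":0.0284,"ty":-0.0348,"tz":0.0057,"az":-5.21},{"tx":0.0315,"ty":-0.032,"tz":0.0057,"az":-5.21},{"tx":0.0342,"ty":-0.029,"tz":0.0057,"az":-5.21},{"tx":0.0367,"ty":-0.0258,"tz":0.0057,"az":-5.21},{"tx":0.0389,"ty":-0.0224,"tz":0.0057,"az":-5.21},{"tx":0.0408,"ty":-0.0187,"tz":0.0057,"az":-5.21},{"tx":0.0423,"ty":-0.015,"tz":0.0057,"az":-5.21},{"tx":0.0435,"ty":-0.011,"tz":0.0057,"az":-5.21},{"tx":0.0444,"ty":-0.007,"tz":0.0057,"az":-5.21},{"tx":0.0448,"ty":-0.003,"tz":0.0057,"az":-5.21}]' && python3 -m handwheel '[{"tx":0.0449,"ty":0.0011,"tz":0.0057,"az":-5.21},{"tx":0.0446,"ty":0.0052,"tz":0.0057,"az":-5.21},{"tx":0.044,"ty":0.0092,"tz":0.0057,"az":-5.21},{"tx":0.0429,"ty":0.0132,"tz":0.0056,"az":-5.21},{"tx":0.0416,"ty":0.017,"tz":0.0056,"az":-5.21},{"tx":0.0399,"ty":0.0207,"tz":0.0056,"az":-5.21},{},{},{},{}]'; python3 plan.py .4415 .1095 .041 96.5 6
```

```text
t 0.1 p [ 124.7 -535.5  230.6] rot [-179.93    0.     13.11] F [-0.5  0.3  0.6] M [-0.01 -0.01 -0.01] open 0.0852 gf 0.0
rotvec tool to down: [-6.000e-02 -5.000e-02 -8.339e+01] per row az -13.898
[0.0758, -0.0927, 0.0317]
[0.0959, -0.0718, 0.0317]
[0.1103, -0.0466, 0.0317]
[0.1183, -0.0188, 0.0316]
[0.1193, 0.0102, 0.0316]
[0.1134, 0.0386, 0.0316]$[0]: bad value
```

```bash
python3 -m handwheel '[{"tx":0.0284,"ty":-0.0348,"tz":0.0057,"ax":0,"ay":0,"az":-5.21,"jaw":1},{"tx":0.0315,"ty":-0.032,"tz":0.0057,"ax":0,"ay":0,"az":-5.21,"jaw":1},{"tx":0.0342,"ty":-0.029,"tz":0.0057,"ax":0,"ay":0,"az":-5.21,"jaw":1},{"tx":0.0367,"ty":-0.0258,"tz":0.0057,"ax":0,"ay":0,"az":-5.21,"jaw":1},{"tx":0.0389,"ty":-0.0224,"tz":0.0057,"ax":0,"ay":0,"az":-5.21,"jaw":1},{"tx":0.0408,"ty":-0.0187,"tz":0.0057,"ax":0,"ay":0,"az":-5.21,"jaw":1},{"tx":0.0423,"ty":-0.015,"tz":0.0057,"ax":0,"ay":0,"az":-5.21,"jaw":1},{"tx":0.0435,"ty":-0.011,"tz":0.0057,"ax":0,"ay":0,"az":-5.21,"jaw":1},{"tx":0.0444,"ty":-0.007,"tz":0.0057,"ax":0,"ay":0,"az":-5.21,"jaw":1},{"tx":0.0448,"ty":-0.003,"tz":0.0057,"ax":0,"ay":0,"az":-5.21,"jaw":1}]'; python3 plan.py .4415 .1095 .14 96.5 7
```

```text
time: 1.35
ee_pos: [0.3231, -0.1314, 0.174]
tcp_rot: [180.0, 0.0, 65.4]
wrist_force: [0.4, -0.1, -0.6]
opening: 0.0857
grasp_force: 0.0
t 1.35 p [ 323.1 -131.4  174. ] rot [179.98   0.    65.37] F [ 0.4 -0.1 -0.6] M [-0.02 -0.01  0.01] open 0.0857 gf 0.0
rotvec tool to down: [ 1.000e-02  1.000e-02 -3.113e+01] per row az -4.447
[0.0383, 0.001, 0.0049]
[0.0381, 0.004, 0.0049]
[0.0377, 0.007, 0.0049]
[0.0371, 0.0099, 0.0049]
[0.0362, 0.0127, 0.0049]
[0.0351, 0.0155, 0.0049]
[0.0338, 0.0181, 0.0049]
```

```bash
python3 -m handwheel '[{"tx":0.0383,"ty":0.001,"tz":0.0049,"ax":0,"ay":0,"az":-4.45,"jaw":1},{"tx":0.0381,"ty":0.004,"tz":0.0049,"ax":0,"ay":0,"az":-4.45,"jaw":1},{"tx":0.0377,"ty":0.007,"tz":0.0049,"ax":0,"ay":0,"az":-4.45,"jaw":1},{"tx":0.0371,"ty":0.0099,"tz":0.0049,"ax":0,"ay":0,"az":-4.45,"jaw":1},{"tx":0.0362,"ty":0.0127,"tz":0.0049,"ax":0,"ay":0,"az":-4.45,"jaw":1},{"tx":0.0351,"ty":0.0155,"tz":0.0049,"ax":0,"ay":0,"az":-4.45,"jaw":1},{"tx":0.0338,"ty":0.0181,"tz":0.0049,"ax":0,"ay":0,"az":-4.43,"jaw":1},{"tx":0,"ty":0,"tz":0.015,"ax":0,"ay":0,"az":0,"jaw":1},{"tx":0,"ty":0,"tz":0.015,"ax":0,"ay":0,"az":0,"jaw":1},{"tx":0,"ty":0,"tz":0.015,"ax":0,"ay":0,"az":0,"jaw":1}]'; python3 plan.py .4415 .1095 .041 96.5 4
```

```text
time: 2.6
ee_pos: [0.4414, 0.107, 0.0938]
tcp_rot: [-180.0, 0.0, 96.3]
wrist_force: [0.3, 0.2, -0.1]
opening: 0.0854
grasp_force: 0.0
t 2.6 p [441.4 107.   93.8] rot [-1.7997e+02  1.0000e-02  9.6250e+01] F [ 0.3  0.2 -0.1] M [-0.01 -0.   -0.01] open 0.0854 gf 0.0
rotvec tool to down: [-0.03  0.01 -0.25] per row az -0.061
[0.0006, 0.0001, 0.0132]
```

```bash
python3 -m handwheel '[{"tx":0.0006,"ty":0,"tz":0.0132,"ax":0,"ay":0,"az":0,"jaw":1},{"tx":0.0006,"ty":0,"tz":0.0132,"ax":0,"ay":0,"az":0,"jaw":1},{"tx":0.0006,"ty":0,"tz":0.0132,"ax":0,"ay":0,"az":0,"jaw":0.3},{"tx":0.0006,"ty":0,"tz":0.0132,"ax":0,"ay":0,"az":0,"jaw":0},{"tx":0,"ty":0,"tz":0,"ax":0,"ay":0,"az":0,"jaw":-1},{"tx":0,"ty":0,"tz":0,"ax":0,"ay":0,"az":0,"jaw":-1},{"tx":0,"ty":0,"tz":0,"ax":0,"ay":0,"az":0,"jaw":-1},{"tx":0,"ty":0,"tz":0,"ax":0,"ay":0,"az":0,"jaw":-1},{"tx":0,"ty":0,"tz":0,"ax":0,"ay":0,"az":0,"jaw":-1},{"tx":0,"ty":0,"tz":0,"ax":0,"ay":0,"az":0,"jaw":-1}]' 70; python3 plan.py .4415 .1095 .13 96.5 4
```

```text
time: 3.85
ee_pos: [0.4416, 0.1102, 0.0422]
tcp_rot: [180.0, -0.0, 96.3]
wrist_force: [0.1, 0.5, -1.0]
opening: 0.021
grasp_force: 68.1
t 3.85 p [441.6 110.2  42.2] rot [180.    -0.    96.34] F [ 0.1  0.5 -1. ] M [0.05 0.   0.01] open 0.021 gf 68.1
rotvec tool to down: [ 0.   -0.   -0.16] per row az -0.04
[-0.0002, -0.0, -0.0219]
```

```bash
python3 -m handwheel '[{"tx":0,"ty":0,"tz":-0.008,"ax":0,"ay":0,"az":0,"jaw":-1},{"tx":0,"ty":0,"tz":-0.017,"ax":0,"ay":0,"az":0,"jaw":-1},{"tx":0,"ty":0,"tz":-0.017,"ax":0,"ay":0,"az":0,"jaw":-1},{"tx":-0.0186,"ty":0.01925,"tz":-0.008,"ax":0,"ay":0,"az":0.8,"jaw":-1},{"tx":-0.0186,"ty":0.01925,"tz":0,"ax":0,"ay":0,"az":0.8,"jaw":-1},{"tx":-0.0186,"ty":0.01925,"tz":0.004,"ax":0,"ay":0,"az":0.8,"jaw":-1},{"tx":-0.0186,"ty":0.01925,"tz":0.006,"ax":0,"ay":0,"az":0.8,"jaw":-1},{"tx":-0.0186,"ty":0.01925,"tz":0.006,"ax":0,"ay":0,"az":0.8,"jaw":-1},{"tx":0,"ty":0,"tz":0,"ax":0,"ay":0,"az":0,"jaw":-1},{"tx":0,"ty":0,"tz":0,"ax":0,"ay":0,"az":0,"jaw":-1}]'; python3 plan.py .5452 -.0651 .076 92.5 4
python3 - <<'E'
from h import *
for n in("top","scene"): snap(n,n+"1")
T=load("top1");S=load("scene1")
a=cv2.resize(T["color"][...,::-1][160:260,165:425],None,fx=3,fy=3,interpolation=cv2.INTER_CUBIC)
b=cv2.resize(S["color"][...,::-1][135:235,85:345],None,fx=3,fy=3,interpolation=cv2.INTER_CUBIC)
cv2.imwrite("pics/crop2.png",np.vstack([a,b]))
E
```

```text
time: 5.1
ee_pos: [0.5451, 0.0256, 0.0769]
tcp_rot: [180.0, -0.0, 92.3]
wrist_force: [0.2, -0.0, -2.2]
opening: 0.0212
grasp_force: 68.6
t 5.1 p [545.1  25.6  76.9] rot [ 1.7999e+02 -1.0000e-02  9.2340e+01] F [ 0.2 -0.  -2.2] M [ 0.06 -0.03  0.03] open 0.0212 gf 68.6
rotvec tool to down: [ 0.01 -0.01 -0.16] per row az -0.04
[-0.0227, -0.0009, 0.0002]
```

View pics/crop2.png

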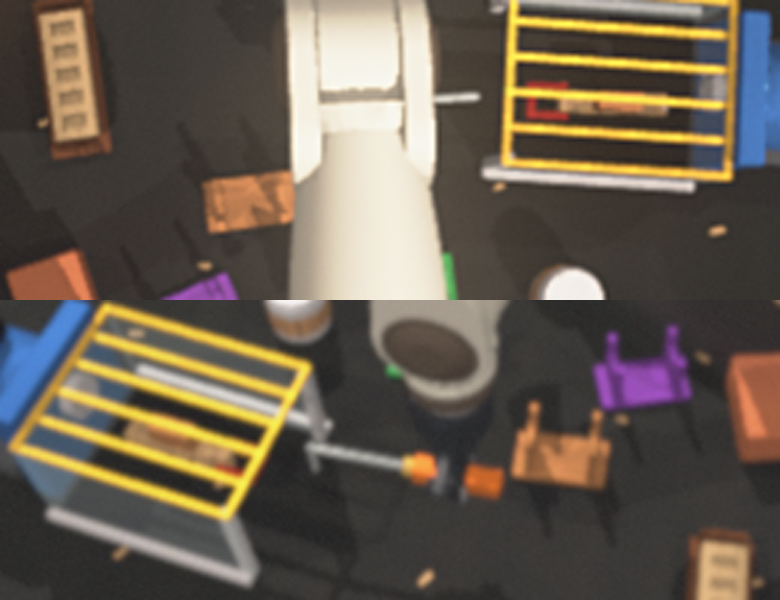

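Run:
```python
from h import *
T=load("top1");S=load("scene1")
ct=lambda x,y:((x+.5)/3-.5+165,(y+.5)/3-.5+160)
cs=lambda x,y:((x+.5)/3-.5+85,(y-300+.5)/3-.5+135)
print("rod end",plane(T,*ct(479,97),.0947)*1000,"rod near",plane(T,*ct(437,99.5),.0947)*1000)
sc=lambda p:[((proj(T,p)+.5-[165,160])*3-.5).round(),((proj(S,p)+.5-[85,135])*3-.5+[0,300]).round()]
for n,p in(("elbow",(.5514,-.1293,.0947)),("tip",(.5514,-.1293,.0507)),): print(n,*sc(p))
print("eye",[(plane(T,*ct(*p),.032)*1000).round(1).tolist() for p in((527,83),(527,118),(567,83),(567,118))])
# red mask in both views
for c,o in((T,"top"),(S,"scene")):
    for lo,hi in(((0,140,50),(6,255,255)),((174,140,50),(179,255,255))):
        print(o,[(b[0],b[1].tolist()) for b in blobs(c,lo,hi,4) if (330<b[1][0]<360 if o=="top" else 140<b[1][0]<175) and 170<b[1][1]<205])
```

```text
rod end [ 551.59418123 -133.31816112   94.7       ] rod near [548.67203917 -88.70839794  94.7       ]
elbow [475.  97.] [310. 446.]
tip [469. 100.] [316. 468.]
eye [[572.7, -196.9, 32.0], [533.9, -196.6, 32.0], [573.0, -241.7, 32.0], [534.2, -241.3, 32.0]]
top [((341, 187, 14, 2, 27), [347.3, 187.5]), ((340, 193, 15, 7, 57), [345.3, 197.1])]
top []
scene [((161, 191, 4, 2, 5), [162.8, 191.2])]
scene []
```

```bash
python3 -m handwheel '[{"tx":-0.012,"ty":-0.0003,"tz":0,"ax":0,"ay":0,"az":0,"jaw":-1},{"tx":-0.016,"ty":-0.0003,"tz":0,"ax":0,"ay":0,"az":0,"jaw":-1},{"tx":-0.016,"ty":-0.0003,"tz":0,"ax":0,"ay":0,"az":0,"jaw":-1},{"tx":-0.016,"ty":-0.0003,"tz":0,"ax":0,"ay":0,"az":0,"jaw":-1},{"tx":-0.016,"ty":-0.0003,"tz":0,"ax":0,"ay":0,"az":0,"jaw":-1},{"tx":-0.0142,"ty":-0.0006,"tz":0,"ax":0,"ay":0,"az":0,"jaw":-1},{"tx":0,"ty":0,"tz":0.005,"ax":0,"ay":0,"az":0,"jaw":-1},{"tx":0,"ty":0,"tz":0.005,"ax":0,"ay":0,"az":0,"jaw":-1},{"tx":0,"ty":0,"tz":0.003,"ax":0,"ay":0,"az":0,"jaw":-1},{"tx":0,"ty":0,"tz":0,"ax":0,"ay":0,"az":0,"jaw":-1}]'; python3 plan.py .5467 -.0646 .036 92.34 4
python3 - <<'E'
from h import *
for n in("top","scene"): snap(n,n+"2")
T=load("top2");S=load("scene2")
a=cv2.resize(T["color"][...,::-1][170:230,310:440],None,fx=5,fy=5,interpolation=cv2.INTER_CUBIC)
b=cv2.resize(S["color"][...,::-1][155:215,120:250],None,fx=5,fy=5,interpolation=cv2.INTER_CUBIC)
cv2.imwrite("pics/crop3.png",np.vstack([a,b]))
E
```

```text
time: 6.45
ee_pos: [0.5466, -0.0643, 0.0628]
tcp_rot: [-180.0, -0.0, 92.4]
wrist_force: [-0.4, -0.1, -2.3]
opening: 0.0212
grasp_force: 68.6
t 6.45 p [546.6 -64.3  62.8] rot [-1.7996e+02 -1.0000e-02  9.2380e+01] F [-0.4 -0.1 -2.3] M [ 0.05 -0.02  0.02] open 0.0212 gf 68.6
rotvec tool to down: [-0.04 -0.01  0.04] per row az 0.01
[-0.0001, 0.0, 0.0067]
```

View pics/crop3.png

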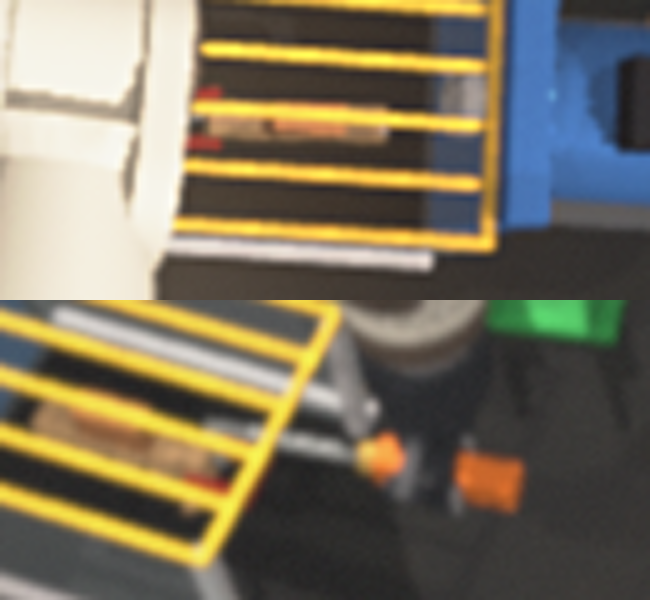

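```bash
python3 -m handwheel '[{"tx":0,"ty":0,"tz":0.001,"ax":0,"ay":0,"az":0,"jaw":-1},{"tx":0,"ty":0,"tz":0.001,"ax":0,"ay":0,"az":0,"jaw":-1},{"tx":0,"ty":0,"tz":0.001,"ax":0,"ay":0,"az":0,"jaw":-1},{"tx":0,"ty":0,"tz":0.001,"ax":0,"ay":0,"az":0,"jaw":-1},{"tx":0,"ty":0,"tz":0.001,"ax":0,"ay":0,"az":0,"jaw":-1},{"tx":0,"ty":0,"tz":0.001,"ax":0,"ay":0,"az":0,"jaw":-1},{"tx":0,"ty":0,"tz":0.001,"ax":0,"ay":0,"az":0,"jaw":-1},{"tx":0,"ty":0,"tz":0.001,"ax":0,"ay":0,"az":0,"jaw":-1},{"tx":0,"ty":0,"tz":0.001,"ax":0,"ay":0,"az":0,"jaw":-1},{"tx":0,"ty":0,"tz":0.001,"ax":0,"ay":0,"az":0,"jaw":-1}]'; python3 plan.py .5467 -.0646 .036 92.34 4
```

```text
time: 7.8
ee_pos: [0.5467, -0.0648, 0.0531]
tcp_rot: [-180.0, 0.0, 92.3]
wrist_force: [-1.1, -0.8, -2.1]
opening: 0.021
grasp_force: 68.6
t 7.8 p [546.7 -64.8  53.1] rot [-180.      0.     92.34] F [-1.1 -0.8 -2.1] M [ 0.01 -0.03  0.01] open 0.021 gf 68.6
rotvec tool to down: [-0.  0. -0.] per row az -0.0
[0.0, -0.0, 0.0043]
```

```bash
python3 -m handwheel '[{"tx":0,"ty":0,"tz":0.005,"ax":0,"ay":0,"az":0,"jaw":-1},{"tx":0,"ty":0,"tz":0.005,"ax":0,"ay":0,"az":0,"jaw":-1},{"tx":0,"ty":0,"tz":0.005,"ax":0,"ay":0,"az":0,"jaw":-1},{"tx":0.004,"ty":0.0004,"tz":0,"ax":0,"ay":0,"az":0,"jaw":-1},{"tx":0.004,"ty":0.0004,"tz":0,"ax":0,"ay":0,"az":0,"jaw":-1},{"tx":0.004,"ty":0.0004,"tz":0,"ax":0,"ay":0,"az":0,"jaw":-1},{"tx":0.006,"ty":0.0006,"tz":0,"ax":0,"ay":0,"az":0,"jaw":-1},{"tx":0.008,"ty":0.0008,"tz":0,"ax":0,"ay":0,"az":0,"jaw":-1},{"tx":0.012,"ty":0.0012,"tz":0,"ax":0,"ay":0,"az":0,"jaw":-1},{"tx":0.012,"ty":0.0012,"tz":0,"ax":0,"ay":0,"az":0,"jaw":-1}]'
python3 - <<'E'
from h import *
from workcell import telemetry
print(telemetry.get_obs()["wrist_force"])
T=snap("top","top3");S=snap("scene","scene3")
for lo,hi in(((0,140,50),(6,255,255)),):
    print([(b[0],b[1].tolist()) for b in blobs(T,lo,hi,6) if 200<b[1][0]<360],[(b[0],b[1].tolist()) for b in blobs(S,lo,hi,3) if 120<b[1][0]<300])
E
```

```text
time: 9.05
ee_pos: [0.5497, -0.0137, 0.0382]
tcp_rot: [180.0, 0.0, 92.3]
wrist_force: [0.8, -1.3, -3.8]
opening: 0.0205
grasp_force: 68.6
[ 0.80855503 -1.31747271 -3.83428655]
[((329, 187, 4, 3, 11), [330.4, 187.9]), ((337, 187, 6, 2, 10), [339.5, 187.5]), ((329, 194, 3, 5, 13), [329.8, 196.2]), ((337, 196, 5, 3, 11), [338.8, 197.4])] [((175, 185, 2, 4, 6), [175.5, 186.5]), ((169, 193, 16, 8, 69), [176.9, 196.3])]
```

```bash
python3 -m handwheel '[{"tx":0.014,"ty":0.0014,"tz":0,"ax":0,"ay":0,"az":0,"jaw":-1},{"tx":0.015,"ty":0.0015,"tz":0,"ax":0,"ay":0,"az":0,"jaw":-1},{"tx":0.015,"ty":0.0015,"tz":0,"ax":0,"ay":0,"az":0,"jaw":-1},{"tx":0.015,"ty":0.0015,"tz":0,"ax":0,"ay":0,"az":0,"jaw":-1},{"tx":0.015,"ty":0.0015,"tz":0,"ax":0,"ay":0,"az":0,"jaw":-1},{"tx":0.015,"ty":0.0015,"tz":0,"ax":0,"ay":0,"az":0,"jaw":-1},{"tx":0.015,"ty":0.0015,"tz":0,"ax":0,"ay":0,"az":0,"jaw":-1},{"tx":0.015,"ty":0.0015,"tz":0,"ax":0,"ay":0,"az":0,"jaw":-1},{"tx":0.015,"ty":0.0015,"tz":0,"ax":0,"ay":0,"az":0,"jaw":-1},{"tx":0.015,"ty":0.0015,"tz":0,"ax":0,"ay":0,"az":0,"jaw":-1}]';  python3 -m handwheel '[{"tx":0.015,"ty":0.0015,"tz":0,"ax":0,"ay":0,"az":0,"jaw":-1},{"tx":0.015,"ty":0.0015,"tz":0,"ax":0,"ay":0,"az":0,"jaw":-1},{"tx":0.013,"ty":0.0013,"tz":0,"ax":0,"ay":0,"az":0,"jaw":-1},{"tx":0.010,"ty":0.001,"tz":0,"ax":0,"ay":0,"az":0,"jaw":-1},{"tx":0.007,"ty":0.0007,"tz":0,"ax":0,"ay":0,"az":0,"jaw":-1},{"tx":0.004,"ty":0.0004,"tz":0,"ax":0,"ay":0,"az":0,"jaw":-1},{"tx":0.002,"ty":0,"tz":0,"ax":0,"ay":0,"az":0,"jaw":-1},{"tx":-0.004,"ty":0,"tz":0,"ax":0,"ay":0,"az":0,"jaw":-1},{"tx":-0.004,"ty":0,"tz":0,"ax":0,"ay":0,"az":0,"jaw":-1},{"tx":0,"ty":0,"tz":0,"ax":0,"ay":0,"az":0,"jaw":-1}]'
python3 - <<'E'
from h import *
T=snap("top","top4");S=snap("scene","scene4")
a=cv2.resize(T["color"][...,::-1][140:260,165:425],None,fx=2.5,fy=2.5,interpolation=cv2.INTER_CUBIC)
b=cv2.resize(S["color"][...,::-1][140:260,85:345],None,fx=2.5,fy=2.5,interpolation=cv2.INTER_CUBIC)
cv2.imwrite("pics/crop4.png",np.vstack([a,b]))
E
```

```text
time: 10.4
ee_pos: [0.5586, 0.1359, 0.0382]
tcp_rot: [-180.0, -0.0, 92.3]
wrist_force: [0.6, -0.9, -2.4]
opening: 0.0208
grasp_force: 68.6
time: 11.65
ee_pos: [0.5626, 0.1926, 0.0382]
tcp_rot: [180.0, -0.0, 92.3]
wrist_force: [-0.1, 0.0, -1.7]
opening: 0.0206
grasp_force: 68.6
```

View pics/crop4.png

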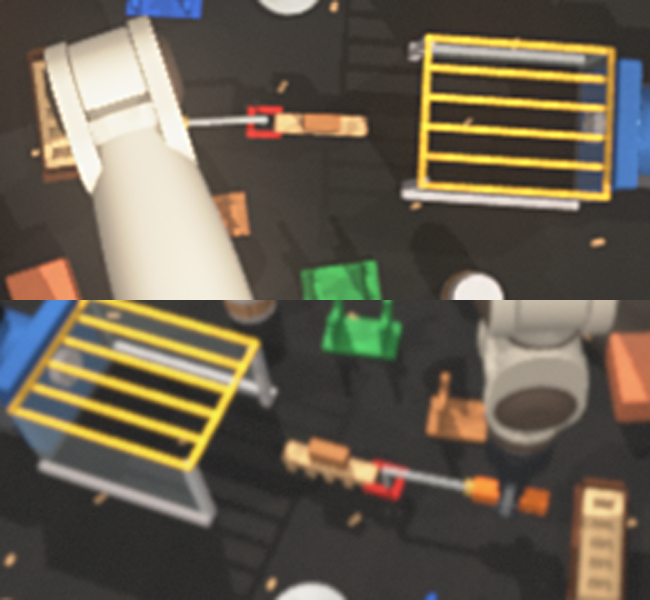

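```bash
python3 -m handwheel '[{"tx":0,"ty":0,"tz":-0.012,"ax":0,"ay":0,"az":0,"jaw":-1},{"tx":0,"ty":0,"tz":-0.02,"ax":0,"ay":0,"az":0,"jaw":-1},{"tx":0,"ty":0,"tz":-0.02,"ax":0,"ay":0,"az":0,"jaw":-1},{"tx":0,"ty":0,"tz":-0.018,"ax":0,"ay":0,"az":0,"jaw":-1},{"tx":-0.0122,"ty":-0.0211,"tz":0,"ax":0,"ay":0,"az":-0.67,"jaw":-1},{"tx":-0.0122,"ty":-0.0211,"tz":0,"ax":0,"ay":0,"az":-0.67,"jaw":-1},{"tx":-0.0122,"ty":-0.0211,"tz":0,"ax":0,"ay":0,"az":-0.67,"jaw":-1},{"tx":-0.0122,"ty":-0.0211,"tz":0,"ax":0,"ay":0,"az":-0.67,"jaw":-1},{"tx":-0.0122,"ty":-0.0211,"tz":0,"ax":0,"ay":0,"az":-0.67,"jaw":-1},{"tx":-0.0122,"ty":-0.0211,"tz":0,"ax":0,"ay":0,"az":-0.67,"jaw":-1}]'; python3 plan.py .4416 .1102 .075 96.34 3
```

```text
time: 13.0
ee_pos: [0.4408, 0.1109, 0.109]
tcp_rot: [180.0, -0.0, 96.4]
wrist_force: [-1.1, -0.9, -2.1]
opening: 0.0209
grasp_force: 68.7
t 13.0 p [440.8 110.9 109. ] rot [179.96  -0.    96.39] F [-1.1 -0.9 -2.1] M [ 0.04 -0.02 -0.01] open 0.0209 gf 68.7
rotvec tool to down: [ 0.04 -0.    0.05] per row az 0.017
[-0.0003, 0.0002, 0.0113]
```

```bash
python3 -m handwheel '[{"tx":-0.0006,"ty":0.0006,"tz":0.012,"ax":0,"ay":0,"az":0,"jaw":-1},{"tx":0,"ty":0,"tz":0.013,"ax":0,"ay":0,"az":0,"jaw":-1},{"tx":0,"ty":0,"tz":0.013,"ax":0,"ay":0,"az":0,"jaw":-1},{"tx":0,"ty":0,"tz":0.012,"ax":0,"ay":0,"az":0,"jaw":-1},{"tx":0,"ty":0,"tz":0.01,"ax":0,"ay":0,"az":0,"jaw":-1},{"tx":0,"ty":0,"tz":0.006,"ax":0,"ay":0,"az":0,"jaw":-1},{"tx":0,"ty":0,"tz":0,"ax":0,"ay":0,"az":0,"jaw":-1},{"tx":0,"ty":0,"tz":0,"ax":0,"ay":0,"az":0,"jaw":-0.3},{"tx":0,"ty":0,"tz":0,"ax":0,"ay":0,"az":0,"jaw":0},{"tx":0,"ty":0,"tz":0,"ax":0,"ay":0,"az":0,"jaw":0.2}]'; python3 plan.py .4416 .1102 .15 96.34 5
```

```text
time: 14.25
ee_pos: [0.4422, 0.1107, 0.0423]
tcp_rot: [180.0, -0.0, 96.4]
wrist_force: [0.7, 0.4, -0.2]
opening: 0.0511
grasp_force: 0.0
t 14.25 p [442.2 110.7  42.3] rot [179.98  -0.    96.36] F [ 0.7  0.4 -0.2] M [ 0.03 -0.02 -0.03] open 0.0511 gf 0.0
rotvec tool to down: [ 0.02 -0.    0.02] per row az 0.004
[-0.0001, -0.0001, -0.0215]
```

```bash
python3 -m handwheel '[{"tx":0,"ty":0,"tz":-0.02,"ax":0,"ay":0,"az":0,"jaw":0.5},{"tx":0,"ty":0,"tz":-0.025,"ax":0,"ay":0,"az":0,"jaw":0.5},{"tx":0,"ty":0,"tz":-0.025,"ax":0,"ay":0,"az":0,"jaw":0.5},{"tx":0,"ty":0,"tz":-0.025,"ax":0,"ay":0,"az":0,"jaw":0.5},{"tx":0,"ty":0,"tz":-0.02,"ax":0,"ay":0,"az":0,"jaw":0.5},{"tx":0,"ty":-0.03,"tz":0,"ax":0,"ay":0,"az":0,"jaw":0.5},{"tx":0,"ty":-0.03,"tz":0,"ax":0,"ay":0,"az":0,"jaw":0.5},{"tx":0,"ty":-0.03,"tz":0,"ax":0,"ay":0,"az":0,"jaw":0.5},{"tx":0,"ty":0,"tz":0,"ax":0,"ay":0,"az":0,"jaw":0.5},{"tx":0,"ty":0,"tz":0,"ax":0,"ay":0,"az":0,"jaw":0.5}]'
python3 - <<'E'
from h import *
T=snap("top","top5");S=snap("scene","scene5")
a=cv2.resize(T["color"][...,::-1][150:245,165:330],None,fx=4.5,fy=4.5,interpolation=cv2.INTER_CUBIC)[:300]
b=cv2.resize(S["color"][...,::-1][140:240,185:345],None,fx=3,fy=3,interpolation=cv2.INTER_CUBIC)
cv2.imwrite("pics/crop5.png",np.vstack([cv2.resize(T["color"][...,::-1][150:245,165:330],(742,428),interpolation=cv2.INTER_CUBIC)]))
for c,z,lim in((T,"top",(255,330,170,215)),(S,"scene",(190,260,180,240))):
    for nm,lo,hi in (("red",(0,140,50),(6,255,255)),("wood",(7,60,80),(30,255,255)),("red2",(174,120,50),(179,255,255))):
        for b in blobs(c,lo,hi,20):
            if lim[0]<b[1][0]<lim[1] and lim[2]<b[1][1]<lim[3]:
                r=cv2.minAreaRect(np.argwhere(b[2])[:,::-1].astype(np.float32)); print(z,nm,b[0],b[1],r,(plane(c,*r[0],.034)*1000).round(1))
E
```

```text
time: 15.5
ee_pos: [0.3532, 0.1009, 0.1574]
tcp_rot: [179.9, -0.0, 96.4]
wrist_force: [-0.6, -0.5, -0.5]
opening: 0.0642
grasp_force: 0.0
top red (263, 182, 16, 14, 139) [269.  188.4] ((270.5, 188.5), (13.0, 15.0), 90.0) [567.2  35.2  34. ]
top wood (274, 185, 39, 10, 351) [293.1 189.4] ((293.0, 189.5), (9.0, 38.0), 90.0) [564.3 -39.1  34. ]
scene red (230, 203, 19, 17, 162) [240.1 211.9] ((239.05001831054688, 211.35000610351562), (15.495161056518555, 14.546478271484375), 18.434947967529297) [571.   37.9  34. ]
scene wood (197, 194, 40, 22, 542) [216.  204.2] ((217.0413818359375, 204.1592254638672), (40.236915588378906, 16.986412048339844), 16.389541625976562) [565.7 -36.2  34. ]
scene wood (224, 225, 6, 6, 28) [226.4 227.4] ((226.5, 227.5), (5.0, 5.0), 90.0) [634.7  17.8  34. ]
```

View pics/crop5.png

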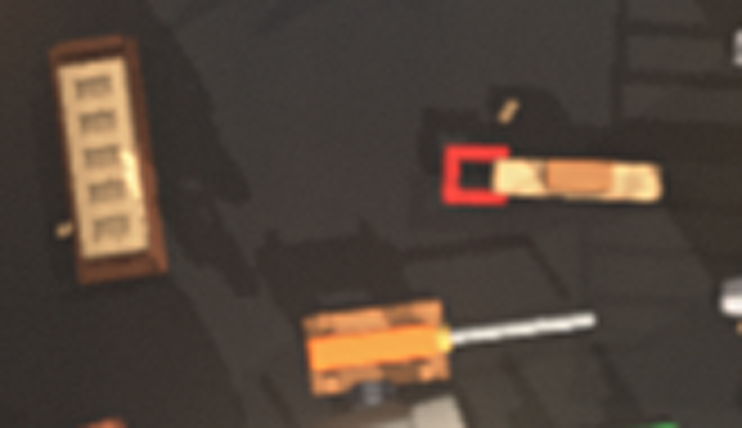

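Run:
```python
from h import *
T=load("top5");S=load("scene5")
k=4.5
C=lambda x,y,z:(plane(T,(x+.5)/k-.5+165,(y+.5)/k-.5+150,z)*1000)
print("knob",C(579,177,.064)); 
e=[C(494,177,.034),C(662,181.5,.034)];print("bar ends",e,(e[0]+e[1])/2)
print("eye out",C(443,174,.032),"eye ctr",C(476,174,.032))
print("frame",[C(*p,.032).round(1).tolist() for p in((50,45),(135,36),(168,270),(80,283))],np.mean([C(*p,.032) for p in((50,45),(135,36),(168,270),(80,283))],0))
sl=np.array([C(*p,.032) for p in((93,84),(98,121),(102,155),(107,190),(111,226))]);print(sl.round(1))
# dark slot profile along block axis from both pictures
for c,ctr in((T,(.579,.309)),(S,(.579,.309))):
    g=cv2.cvtColor(c["color"],cv2.COLOR_RGB2GRAY).astype(np.float32)
    a=np.radians(8.5); u=np.array([np.cos(a),np.sin(a)]);v=np.array([-u[1],u[0]])
    s=np.arange(-100,101,1.)
    prof=[]
    for t in s:
        pts=np.array([proj(c,[*(np.array(ctr)+u*t/1000+v*w),.032]) for w in np.linspace(-.008,.008,5)],np.float32)
        prof.append(cv2.remap(g,pts[:,0][None],pts[:,1][None],cv2.INTER_LINEAR).mean())
    prof=np.array(prof); from scipy.signal import find_peaks
    print("minima",s[find_peaks(-prof,prominence=8)[0]],"maxima",s[find_peaks(prof,prominence=8)[0]])
    wp=[]
    s2=np.arange(-50,51,1.)
    for w in s2:
        pts=np.array([proj(c,[*(np.array(ctr)+u*t+v*w/1000),.032]) for t in np.linspace(-.09,.09,40)],np.float32)
        wp.append(cv2.remap(g,pts[:,0][None],pts[:,1][None],cv2.INTER_LINEAR).mean())
    wp=np.array(wp);d=np.gradient(wp);print("width edges",s2[d.argmax()],s2[d.argmin()])
    d=np.gradient(prof); print("block bright range",s[prof>110][[0,-1]], "frame >55",s[prof>60][[0,-1]])
```

```text
knob [563.45929145 -37.32436679  64.        ]
bar ends [array([565.78715851,  22.38061302,  34.        ]), array([ 563.22761245, -101.09997465,   34.        ])] [564.50738548 -39.35968081  34.        ]
eye out [567.95788157  59.71769008  32.        ] eye ctr [568.09863196  35.50435804  32.        ]
frame [[662.2, 350.5, 32.0], [669.1, 287.5, 32.0], [496.4, 260.6, 32.0], [486.4, 325.2, 32.0]] [578.52365933 305.96731792  32.        ]
[[633.2 318.   32. ]
 [605.8 313.8  32. ]
 [580.7 310.4  32. ]
 [554.9 306.3  32. ]
 [528.4 303.   32. ]]
minima [-76. -47. -21.   5.  31.  56.  77.] maxima [-84. -64. -38. -12.  14.  40.  66.  85.]
width edges -24.0 25.0
block bright range [-71.  72.] frame >55 [-88.  90.]
minima [-49. -23.   3.  29.  54.] maxima [-61. -36. -10.  16.  42.  67.]
width edges -23.0 26.0
block bright range [-71.  83.] frame >55 [-85.  98.]
```

```bash
python3 plan.py .564 -.0383 .115 88 7; python3 -c "
from workcell import telemetry;print(telemetry.get_obs()['q'])"
```

```text
t 15.6 p [353.2 100.8 157.1] rot [180.     0.    96.35] F [-0.5  0.4  0.3] M [-0.02 -0.01 -0.01] open 0.0639 gf 0.0
rotvec tool to down: [0.   0.   8.35] per row az 1.194
[-0.0231, 0.0277, 0.006]
[-0.0225, 0.0282, 0.006]
[-0.0219, 0.0287, 0.006]
[-0.0213, 0.0291, 0.006]
[-0.0207, 0.0295, 0.006]
[-0.0201, 0.03, 0.006]
[-0.0194, 0.0304, 0.006]
[ 1.59297013e+01 -2.11467457e+01 -2.13118214e+01  8.98344331e+01
 -2.14021632e-03  9.95750713e+01]
```

```bash
python3 -m handwheel '[{"tx":-0.0231,"ty":0.0277,"tz":0.006,"ax":0,"ay":0,"az":1.19,"jaw":0.5},{"tx":-0.0225,"ty":0.0282,"tz":0.006,"ax":0,"ay":0,"az":1.19,"jaw":0.5},{"tx":-0.0219,"ty":0.0287,"tz":0.006,"ax":0,"ay":0,"az":1.19,"jaw":0.5},{"tx":-0.0213,"ty":0.0291,"tz":0.006,"ax":0,"ay":0,"az":1.19,"jaw":0.5},{"tx":-0.0207,"ty":0.0295,"tz":0.006,"ax":0,"ay":0,"az":1.19,"jaw":0.5},{"tx":-0.0201,"ty":0.03,"tz":0.006,"ax":0,"ay":0,"az":1.19,"jaw":0.5},{"tx":-0.0194,"ty":0.0304,"tz":0.006,"ax":0,"ay":0,"az":1.19,"jaw":0.5},{"tx":0,"ty":0,"tz":0.01,"ax":0,"ay":0,"az":0,"jaw":0.5},{"tx":0,"ty":0,"tz":0.01,"ax":0,"ay":0,"az":0,"jaw":0.5},{"tx":0,"ty":0,"tz":0.01,"ax":0,"ay":0,"az":0,"jaw":0.5}]'; python3 plan.py .564 -.0383 .0375 88 4
```

```text
time: 16.85
ee_pos: [0.5629, -0.0379, 0.0844]
tcp_rot: [-180.0, -0.0, 88.1]
wrist_force: [0.4, 0.4, -0.4]
opening: 0.0643
grasp_force: 0.0
t 16.85 p [562.9 -37.9  84.4] rot [-179.97   -0.     88.06] F [ 0.4  0.4 -0.4] M [-0.05 -0.01  0.03] open 0.0643 gf 0.0
rotvec tool to down: [-0.03 -0.    0.06] per row az 0.016
[-0.0001, 0.0003, 0.0117]
```

```bash
python3 -m handwheel '[{"tx":-0.0001,"ty":0.0003,"tz":0.0115,"ax":0,"ay":0,"az":0,"jaw":0.5},{"tx":-0.0001,"ty":0.0003,"tz":0.0115,"ax":0,"ay":0,"az":0,"jaw":0.4},{"tx":-0.0001,"ty":0.0003,"tz":0.0115,"ax":0,"ay":0,"az":0,"jaw":0.2},{"tx":-0.0001,"ty":0.0003,"tz":0.0115,"ax":0,"ay":0,"az":0,"jaw":0},{"tx":0,"ty":0,"tz":0,"ax":0,"ay":0,"az":0,"jaw":-0.3},{"tx":0,"ty":0,"tz":0,"ax":0,"ay":0,"az":0,"jaw":-1},{"tx":0,"ty":0,"tz":0,"ax":0,"ay":0,"az":0,"jaw":-1},{"tx":0,"ty":0,"tz":0,"ax":0,"ay":0,"az":0,"jaw":-1},{"tx":0,"ty":0,"tz":0,"ax":0,"ay":0,"az":0,"jaw":-1},{"tx":0,"ty":0,"tz":0,"ax":0,"ay":0,"az":0,"jaw":-1}]' 80; python3 plan.py .564 -.0383 .12 88 4
```

```text
time: 18.1
ee_pos: [0.5647, -0.0388, 0.0393]
tcp_rot: [180.0, 0.0, 88.0]
wrist_force: [0.5, -0.9, -0.7]
opening: 0.0185
grasp_force: 78.2
t 18.1 p [564.7 -38.8  39.3] rot [179.99   0.    88.03] F [ 0.5 -0.9 -0.7] M [-0.04  0.   -0.04] open 0.0185 gf 78.2
rotvec tool to down: [0.01 0.   0.03] per row az 0.007
[0.0001, -0.0002, -0.0202]
```

```bash
python3 -m handwheel '[{"tx":0,"ty":0,"tz":-0.01,"ax":0,"ay":0,"az":0,"jaw":-1},{"tx":0,"ty":0,"tz":-0.02,"ax":0,"ay":0,"az":0,"jaw":-1},{"tx":0,"ty":0,"tz":-0.025,"ax":0,"ay":0,"az":0,"jaw":-1},{"tx":0.01,"ty":0,"tz":-0.025,"ax":0,"ay":0,"az":0,"jaw":-1},{"tx":0.02,"ty":0,"tz":0,"ax":0,"ay":0,"az":0,"jaw":-1},{"tx":0.025,"ty":0,"tz":0,"ax":0,"ay":0,"az":0,"jaw":-1},{"tx":0.025,"ty":0,"tz":0,"ax":0,"ay":0,"az":0,"jaw":-1},{"tx":0.025,"ty":0,"tz":0,"ax":0,"ay":0,"az":0,"jaw":-1},{"tx":0.015,"ty":0,"tz":0,"ax":0,"ay":0,"az":0,"jaw":-1},{"tx":0,"ty":0,"tz":0,"ax":0,"ay":0,"az":0,"jaw":-1}]'; python3 plan.py .5819 .3101 .12 188.5 16
```

```text
time: 19.35
ee_pos: [0.5684, 0.0822, 0.1185]
tcp_rot: [-180.0, 0.0, 88.1]
wrist_force: [0.5, -0.2, -1.5]
opening: 0.0187
grasp_force: 78.4
t 19.35 p [568.4  82.2 118.5] rot [-1.7995e+02  1.0000e-02  8.8130e+01] F [ 0.5 -0.2 -1.5] M [ 0.02 -0.05 -0.01] open 0.0187 gf 78.4
rotvec tool to down: [-4.0000e-02 -3.0000e-02 -1.0037e+02] per row az -6.273
[0.0143, 0.0004, -0.0001]
[0.0141, 0.0019, -0.0001]
[0.0138, 0.0035, -0.0001]
[0.0134, 0.005, -0.0001]
[0.0128, 0.0064, -0.0001]
[0.012, 0.0077, -0.0001]
[0.0111, 0.009, -0.0001]
[0.01, 0.0102, -0.0001]
[0.0088, 0.0112, -0.0001]
[0.0076, 0.0121, -0.0001]
[0.0062, 0.0128, -0.0001]
[0.0048, 0.0134, -0.0001]
[0.0033, 0.0139, -0.0001]
[0.0017, 0.0142, -0.0001]
[0.0002, 0.0143, -0.0001]
[-0.0014, 0.0142, -0.0001]
```

```bash
python3 -m handwheel '[{"tx":0.0143,"ty":0.0004,"tz":0,"ax":0,"ay":0,"az":-6.27,"jaw":-1},{"tx":0.0141,"ty":0.0019,"tz":0,"ax":0,"ay":0,"az":-6.27,"jaw":-1},{"tx":0.0138,"ty":0.0035,"tz":0,"ax":0,"ay":0,"az":-6.27,"jaw":-1},{"tx":0.0134,"ty":0.005,"tz":0,"ax":0,"ay":0,"az":-6.27,"jaw":-1},{"tx":0.0128,"ty":0.0064,"tz":0,"ax":0,"ay":0,"az":-6.27,"jaw":-1},{"tx":0.012,"ty":0.0077,"tz":0,"ax":0,"ay":0,"az":-6.27,"jaw":-1},{"tx":0.0111,"ty":0.009,"tz":0,"ax":0,"ay":0,"az":-6.27,"jaw":-1},{"tx":0.01,"ty":0.0102,"tz":0,"ax":0,"ay":0,"az":-6.27,"jaw":-1},{"tx":0.0088,"ty":0.0112,"tz":0,"ax":0,"ay":0,"az":-6.27,"jaw":-1},{"tx":0.0076,"ty":0.0121,"tz":0,"ax":0,"ay":0,"az":-6.27,"jaw":-1}]' && python3 -m handwheel '[{"tx":0.0062,"ty":0.0128,"tz":0,"ax":0,"ay":0,"az":-6.27,"jaw":-1},{"tx":0.0048,"ty":0.0134,"tz":0,"ax":0,"ay":0,"az":-6.27,"jaw":-1},{"tx":0.0033,"ty":0.0139,"tz":0,"ax":0,"ay":0,"az":-6.27,"jaw":-1},{"tx":0.0017,"ty":0.0142,"tz":0,"ax":0,"ay":0,"az":-6.27,"jaw":-1},{"tx":0.0002,"ty":0.0143,"tz":0,"ax":0,"ay":0,"az":-6.27,"jaw":-1},{"tx":-0.0014,"ty":0.0142,"tz":0,"ax":0,"ay":0,"az":-6.27,"jaw":-1},{"tx":0,"ty":0,"tz":0,"ax":0,"ay":0,"az":0,"jaw":-1},{"tx":0,"ty":0,"tz":0.01,"ax":0,"ay":0,"az":0,"jaw":-1},{"tx":0,"ty":0,"tz":0.01,"ax":0,"ay":0,"az":0,"jaw":-1},{"tx":0,"ty":0,"tz":0,"ax":0,"ay":0,"az":0,"jaw":-1}]'; python3 plan.py .5819 .3101 .075 -171.5 4
python3 - <<'E'
from h import *
T=snap("top","top6");S=snap("scene","scene6")
cv2.imwrite("pics/crop6.png",cv2.resize(S["color"][...,::-1][170:290,260:400],None,fx=5,fy=5,interpolation=cv2.INTER_CUBIC))
E
```

```text
time: 20.6
ee_pos: [0.5777, 0.2232, 0.1189]
tcp_rot: [-180.0, -0.0, 150.9]
wrist_force: [0.1, -0.9, -2.0]
opening: 0.0189
grasp_force: 78.4
time: 21.85
ee_pos: [0.582, 0.3083, 0.0976]
tcp_rot: [-180.0, -0.1, -171.7]
wrist_force: [-0.2, -0.3, -1.6]
opening: 0.0187
grasp_force: 78.4
t 21.85 p [582.  308.3  97.6] rot [-1.7995e+02 -1.3000e-01 -1.7172e+02] F [-0.2 -0.3 -1.6] M [-0.01  0.   -0.02] open 0.0187 gf 78.4
rotvec tool to down: [-0.05 -0.13 -0.22] per row az -0.055
[-0.0, 0.0005, 0.0056]
```

View pics/crop6.png

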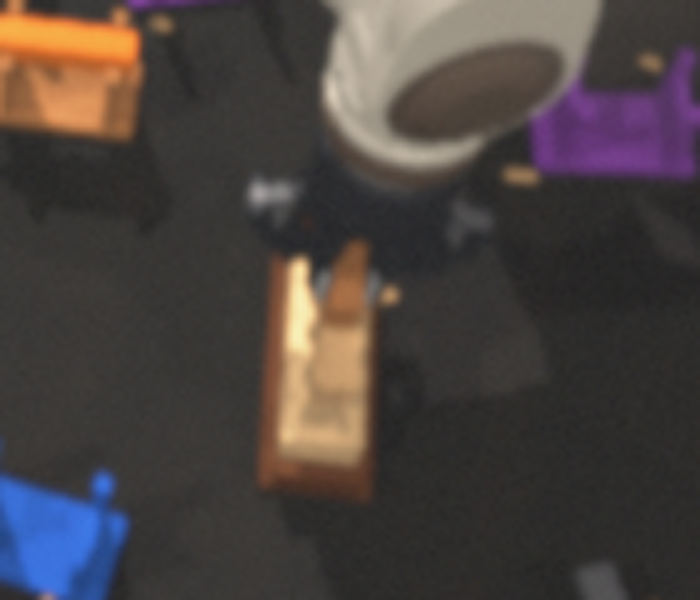

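```bash
python3 -m handwheel '[{"tx":0,"ty":0.0009,"tz":0.008,"ax":0,"ay":0,"az":-0.2,"jaw":-1},{"tx":0,"ty":0.0009,"tz":0.008,"ax":0,"ay":0,"az":0,"jaw":-1},{"tx":0,"ty":0,"tz":0.007,"ax":0,"ay":0,"az":0,"jaw":-1},{"tx":0,"ty":0,"tz":0.001,"ax":0,"ay":0,"az":0,"jaw":-1},{"tx":0,"ty":0,"tz":0.001,"ax":0,"ay":0,"az":0,"jaw":-1},{"tx":0,"ty":0,"tz":0.001,"ax":0,"ay":0,"az":0,"jaw":-1},{"tx":0,"ty":0,"tz":0.001,"ax":0,"ay":0,"az":0,"jaw":-1},{"tx":0,"ty":0,"tz":0.001,"ax":0,"ay":0,"az":0,"jaw":-1},{"tx":0,"ty":0,"tz":0,"ax":0,"ay":0,"az":0,"jaw":-1},{"tx":0,"ty":0,"tz":0,"ax":0,"ay":0,"az":0,"jaw":-1}]'; python3 plan.py .5819 .3101 .071 -171.5 4
```

```text
time: 23.2
ee_pos: [0.5824, 0.3109, 0.0712]
tcp_rot: [180.0, 0.0, -171.5]
wrist_force: [-0.5, -0.1, -1.5]
opening: 0.0184
grasp_force: 78.4
t 23.2 p [582.4 310.9  71.2] rot [ 180.      0.   -171.45] F [-0.5 -0.1 -1.5] M [ 0.03 -0.03  0.04] open 0.0184 gf 78.4
rotvec tool to down: [0.   0.   0.05] per row az 0.012
[0.0001, -0.0002, 0.0001]
```

```bash
python3 -m handwheel '[{"tx":0,"ty":-0.0004,"tz":0.0005,"ax":0,"ay":0,"az":0,"jaw":-1},{"tx":0,"ty":0,"tz":0.0005,"ax":0,"ay":0,"az":0,"jaw":-1},{"tx":0,"ty":0,"tz":0.0005,"ax":0,"ay":0,"az":0,"jaw":-1},{"tx":0,"ty":0,"tz":0.0005,"ax":0,"ay":0,"az":0,"jaw":-1},{"tx":0,"ty":0,"tz":0.0005,"ax":0,"ay":0,"az":0,"jaw":-1},{"tx":0,"ty":0,"tz":0.0005,"ax":0,"ay":0,"az":0,"jaw":-1},{"tx":0,"ty":0,"tz":0,"ax":0,"ay":0,"az":0,"jaw":-1},{"tx":0,"ty":0,"tz":0,"ax":0,"ay":0,"az":0,"jaw":-1},{"tx":0,"ty":0,"tz":0,"ax":0,"ay":0,"az":0,"jaw":-1},{"tx":0,"ty":0,"tz":0,"ax":0,"ay":0,"az":0,"jaw":-1}]'; python3 plan.py .5819 .3101 .071 -171.5 4
```

```text
time: 24.45
ee_pos: [0.5824, 0.3105, 0.0682]
tcp_rot: [180.0, -0.0, -171.4]
wrist_force: [-0.5, -0.8, -1.7]
opening: 0.0187
grasp_force: 78.4
t 24.45 p [582.4 310.5  68.2] rot [ 180.     -0.   -171.45] F [-0.5 -0.8 -1.7] M [-0.07 -0.01  0.01] open 0.0187 gf 78.4
rotvec tool to down: [ 0.   -0.    0.05] per row az 0.013
[0.0001, -0.0001, -0.0007]
```

```bash
python3 -m handwheel '[{"tx":0,"ty":0,"tz":0.001,"ax":0,"ay":0,"az":0,"jaw":-1},{"tx":0,"ty":0,"tz":0.001,"ax":0,"ay":0,"az":0,"jaw":-1},{"tx":0,"ty":0,"tz":0.001,"ax":0,"ay":0,"az":0,"jaw":-1},{"tx":0,"ty":0,"tz":0.001,"ax":0,"ay":0,"az":0,"jaw":-1},{"tx":0,"ty":0,"tz":0.001,"ax":0,"ay":0,"az":0,"jaw":-1},{"tx":0,"ty":0,"tz":0.001,"ax":0,"ay":0,"az":0,"jaw":-1},{"tx":0,"ty":0,"tz":0,"ax":0,"ay":0,"az":0,"jaw":-1},{"tx":0,"ty":0,"tz":0,"ax":0,"ay":0,"az":0,"jaw":-1},{"tx":0,"ty":0,"tz":0,"ax":0,"ay":0,"az":0,"jaw":-1},{"tx":0,"ty":0,"tz":0,"ax":0,"ay":0,"az":0,"jaw":-1}]'; python3 plan.py .5819 .3101 .071 -171.5 4
```

```text
time: 25.7
ee_pos: [0.5824, 0.3105, 0.0622]
tcp_rot: [180.0, 0.0, -171.5]
wrist_force: [-0.7, -0.5, -2.1]
opening: 0.0186
grasp_force: 78.4
t 25.7 p [582.4 310.5  62.2] rot [ 180.      0.   -171.45] F [-0.7 -0.5 -2.1] M [-0.01  0.04  0.  ] open 0.0186 gf 78.4
rotvec tool to down: [0.   0.   0.05] per row az 0.012
[0.0001, -0.0001, -0.0022]
```

```bash
python3 -m handwheel '[{"tx":0,"ty":0,"tz":0.0015,"ax":0,"ay":0,"az":0,"jaw":-1},{"tx":0,"ty":0,"tz":0.0015,"ax":0,"ay":0,"az":0,"jaw":-1},{"tx":0,"ty":0,"tz":0.0015,"ax":0,"ay":0,"az":0,"jaw":-1},{"tx":0,"ty":0,"tz":0.0015,"ax":0,"ay":0,"az":0,"jaw":-1},{"tx":0,"ty":0,"tz":0.0015,"ax":0,"ay":0,"az":0,"jaw":-1},{"tx":0,"ty":0,"tz":0.001,"ax":0,"ay":0,"az":0,"jaw":-1},{"tx":0,"ty":0,"tz":0.001,"ax":0,"ay":0,"az":0,"jaw":-1},{"tx":0,"ty":0,"tz":0.0005,"ax":0,"ay":0,"az":0,"jaw":-1},{"tx":0,"ty":0,"tz":0,"ax":0,"ay":0,"az":0,"jaw":-1},{"tx":0,"ty":0,"tz":0,"ax":0,"ay":0,"az":0,"jaw":-1}]'; python3 plan.py .5819 .3101 .071 -171.5 4
```

```text
time: 26.95
ee_pos: [0.5824, 0.3105, 0.0522]
tcp_rot: [180.0, 0.0, -171.5]
wrist_force: [-0.8, -0.1, -1.9]
opening: 0.0186
grasp_force: 78.4
t 26.95 p [582.4 310.5  52.2] rot [ 180.      0.   -171.45] F [-0.8 -0.1 -1.9] M [-0.02 -0.04  0.01] open 0.0186 gf 78.4
rotvec tool to down: [0.   0.   0.05] per row az 0.012
[0.0001, -0.0001, -0.0047]
```

Now press until contact is felt.

```bash
python3 -m handwheel '[{"tx":0,"ty":0,"tz":0.0003,"ax":0,"ay":0,"az":0,"jaw":-1},{"tx":0,"ty":0,"tz":0.0003,"ax":0,"ay":0,"az":0,"jaw":-1},{"tx":0,"ty":0,"tz":0.0003,"ax":0,"ay":0,"az":0,"jaw":-1},{"tx":0,"ty":0,"tz":0.0003,"ax":0,"ay":0,"az":0,"jaw":-1},{"tx":0,"ty":0,"tz":0.0002,"ax":0,"ay":0,"az":0,"jaw":-1},{"tx":0,"ty":0,"tz":0,"ax":0,"ay":0,"az":0,"jaw":-1},{"tx":0,"ty":0,"tz":0,"ax":0,"ay":0,"az":0,"jaw":-1},{"tx":0,"ty":0,"tz":0,"ax":0,"ay":0,"az":0,"jaw":-1},{"tx":0,"ty":0,"tz":0,"ax":0,"ay":0,"az":0,"jaw":-1},{"tx":0,"ty":0,"tz":0,"ax":0,"ay":0,"az":0,"jaw":-1}]'; python3 plan.py .5819 .3101 .071 -171.5 4
```

```text
time: 28.2
ee_pos: [0.5824, 0.3105, 0.0513]
tcp_rot: [180.0, 0.0, -171.4]
wrist_force: [-3.9, -1.4, 6.2]
opening: 0.0186
grasp_force: 79.5
t 28.2 p [582.4 310.5  51.3] rot [ 1.7999e+02  2.0000e-02 -1.7145e+02] F [-3.9 -1.4  6.2] M [-0.38  0.6   0.  ] open 0.0186 gf 79.5
rotvec tool to down: [0.01 0.02 0.05] per row az 0.013
[0.0001, -0.0001, -0.0049]
```

```bash
python3 -m handwheel '[{"tx":0,"ty":0,"tz":0.0003,"ax":0,"ay":0,"az":0,"jaw":-1},{"tx":0,"ty":0,"tz":0.0003,"ax":0,"ay":0,"az":0,"jaw":-1},{"tx":0,"ty":0,"tz":0.0002,"ax":0,"ay":0,"az":0,"jaw":-1},{"tx":0,"ty":0,"tz":0,"ax":0,"ay":0,"az":0,"jaw":-1},{"tx":0,"ty":0,"tz":0,"ax":0,"ay":0,"az":0,"jaw":-1},{"tx":0,"ty":0,"tz":0,"ax":0,"ay":0,"az":0,"jaw":-1},{"tx":0,"ty":0,"tz":0,"ax":0,"ay":0,"az":0,"jaw":-1},{"tx":0,"ty":0,"tz":0,"ax":0,"ay":0,"az":0,"jaw":-1},{"tx":0,"ty":0,"tz":0,"ax":0,"ay":0,"az":0,"jaw":-1},{"tx":0,"ty":0,"tz":0,"ax":0,"ay":0,"az":0,"jaw":-1}]'; python3 plan.py .5819 .3101 .071 -171.5 4
```

```text
time: 29.45
ee_pos: [0.5825, 0.3106, 0.0513]
tcp_rot: [180.0, 0.1, -171.4]
wrist_force: [-5.1, -1.3, 9.7]
opening: 0.0186
grasp_force: 80.2
t 29.45 p [582.5 310.6  51.3] rot [ 1.7998e+02  5.0000e-02 -1.7145e+02] F [-5.1 -1.3  9.7] M [-0.61  0.98 -0.  ] open 0.0186 gf 80.2
rotvec tool to down: [0.02 0.05 0.05] per row az 0.013
[0.0002, -0.0001, -0.0049]
```

Fully seated. Release (small opening first), rise straight up.

```bash
python3 -m handwheel '[{"tx":0,"ty":0,"tz":-0.0008,"ax":0,"ay":0,"az":0,"jaw":-1},{"tx":0,"ty":0,"tz":0,"ax":0,"ay":0,"az":0,"jaw":-0.3},{"tx":0,"ty":0,"tz":0,"ax":0,"ay":0,"az":0,"jaw":0},{"tx":0,"ty":0,"tz":0,"ax":0,"ay":0,"az":0,"jaw":0.2},{"tx":0,"ty":0,"tz":0,"ax":0,"ay":0,"az":0,"jaw":0.2},{"tx":0,"ty":0,"tz":-0.015,"ax":0,"ay":0,"az":0,"jaw":0.2},{"tx":0,"ty":0,"tz":-0.025,"ax":0,"ay":0,"az":0,"jaw":0.2},{"tx":0,"ty":0,"tz":-0.03,"ax":0,"ay":0,"az":0,"jaw":0.2},{"tx":0,"ty":0,"tz":-0.03,"ax":0,"ay":0,"az":0,"jaw":0.2},{"tx":0,"ty":0,"tz":-0.03,"ax":0,"ay":0,"az":0,"jaw":0.2}]'; python3 -m handwheel '[{"tx":0.03,"ty":0,"tz":-0.02,"ax":0,"ay":0,"az":0,"jaw":0.2},{"tx":0.04,"ty":0,"tz":0,"ax":0,"ay":0,"az":0,"jaw":0.2},{"tx":0.04,"ty":0,"tz":0,"ax":0,"ay":0,"az":0,"jaw":0.2},{"tx":0.04,"ty":0,"tz":0,"ax":0,"ay":0,"az":0,"jaw":0.2},{"tx":0.03,"ty":0,"tz":0,"ax":0,"ay":0,"az":0,"jaw":0.2},{"tx":0,"ty":0,"tz":0,"ax":0,"ay":0,"az":0,"jaw":0.2},{"tx":0,"ty":0,"tz":0,"ax":0,"ay":0,"az":0,"jaw":0.2},{"tx":0,"ty":0,"tz":0,"ax":0,"ay":0,"az":0,"jaw":0.2},{"tx":0,"ty":0,"tz":0,"ax":0,"ay":0,"az":0,"jaw":0.2},{"tx":0,"ty":0,"tz":0,"ax":0,"ay":0,"az":0,"jaw":0.2}]'
python3 - <<'E'
from h import *
T=snap("top","top7");S=snap("scene","scene7")
a=cv2.resize(T["color"][...,::-1][120:270,165:425],None,fx=2,fy=2,interpolation=cv2.INTER_CUBIC)
b=cv2.resize(S["color"][...,::-1][120:270,145:405],None,fx=2,fy=2,interpolation=cv2.INTER_CUBIC)
cv2.imwrite("pics/crop7.png",np.vstack([a,b]))
E
```

```text
time: 30.7
ee_pos: [0.5824, 0.3105, 0.1831]
tcp_rot: [180.0, 0.1, -171.5]
wrist_force: [-0.3, 0.4, 0.4]
opening: 0.0514
grasp_force: 0.0
time: 31.95
ee_pos: [0.4047, 0.2837, 0.2005]
tcp_rot: [-180.0, -0.0, -171.5]
wrist_force: [-0.6, -0.7, -0.4]
opening: 0.0512
grasp_force: 0.0
```

View pics/crop7.png

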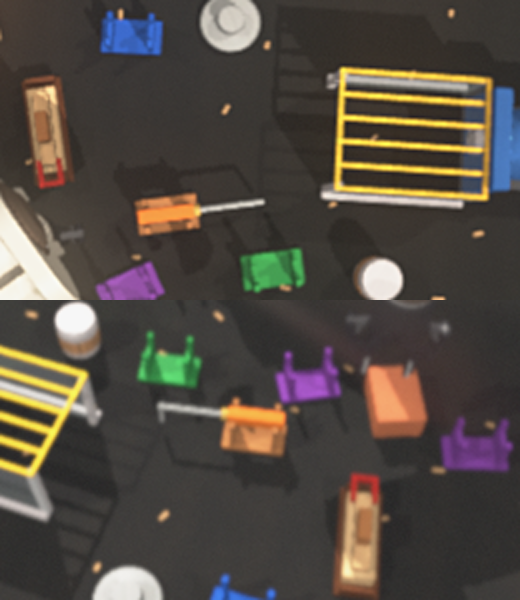

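The strip is seated in the rail with its eye toward the robot. The rod is back in the wooden rest, and the block, tin and faceplate haven't moved.

```bash
python3 -c "
from workcell import workorder;print(workorder.job_done())"
```

```text
the job is handed in; nothing more can be done
None
```

The job is handed in at about 32 s of the 67 s: the strip was hooked out clear of the guard, the rod is back in its wooden rest, and the strip is pressed fully home in the rail and released; the final pictures show the block, tin and faceplate unmoved.

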